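# Close the button case and clip its hasp

## Task

Swing the lid of the divided button case fully shut, so that the latch stud stands up through the window of the lid's hasp plate. Then pick up the open steel spring clip by its fin and push it sideways, mouth first, into the groove of the stud above the hasp plate until it snaps fully home; leave it there, lying flat. Do not move the jar, the closed ring or the brush.

Things in the scene. Friction and masses are not known exactly. Their poses are not given: they have to be found in the camera images.
- case: Divided stock case of metal buttons, grey lining in aluminium, fixed to the bench; 180 (x) by 204 (y) by 55 mm high. Origin under its centre; its -x side is the front (roughly towards the robot), +z up. A latch block (60 by 60 mm, 55 mm high) stands before the middle of the front, 90 to 150 mm before the origin, and carries the upright stud.
- stud (a point): Axis of the upright steel latch stud, 62 mm above the bench and level with the top of the shut hasp plate; 115 mm before the case origin; axes as the case. The groove (neck), 14 mm in diameter, runs from 4 mm below this point to 11 mm above it; above it a head 22 mm across and 10 mm high, below it a 19 mm shank. The clip goes between hasp plate and head.
- lid (a joint): Opening angle of the case's lid in rad: 0 shut (a firm stop), 1.1 widest. It starts partly open and hinge friction (0.45 N m) holds it at any angle; pushing its outer face or front edge down by a few N closes it. It does not close by itself.
- lid_hinge (a point): Middle of the lid's hinge line, on the far (+x) rim of the case, 90 mm behind the case origin, 56 mm above the bench; the axes turn with the lid: y along the hinge, -x from hinge to free edge, z out of its outer face. The lid is a 6 mm thick aluminium frame with a clear pane, 180 mm from hinge to front edge, 200 mm wide, its underside through this point.
- lid_bar (a point): Point on the outer (upper) face of the lid's 30 mm wide front frame bar, in its middle, 165 mm from the hinge line; axes as lid_hinge. A good place to push.
- hasp (a point): Centre of the window in the hasp plate, on its upper face, 205 mm from the hinge line; axes as lid_hinge. The plate, 6 mm thick and 56 mm wide, continues the lid's front edge to 237 mm from the hinge; its window (28 along x by 26 mm) drops over the stud.
- clip: Open steel spring clip, 70 to 110 g, lying flat on the bench. Origin at the centre of its ring on the underside (on the stud's axis when home); +x points out of its mouth, +z up. 6 mm thick, 34 mm wide; two sprung arms reach 12 mm ahead of the origin, their round noses 10 mm apart must spread over the 14 mm neck (a push of some 5 to 10 N); the ring's back wall is 7.5 mm behind the origin.
- clip_fin (a point): Middle of the top edge of the clip's upright grip fin, 37 mm behind the clip's origin and 34 mm above its underside; axes as the clip. The fin is 24 mm long (x), 12 mm thick (y) and stands on a 12 mm wide, 6 mm high stem that runs back from the ring to 49 mm behind the origin; nothing is wider than the fin beside or below it.
- jar: Open glass jar of brass buttons, 64 mm wide, 50 mm high; origin under its centre. Bystander.
- ring: Closed steel ring, 52 mm outside, 34 mm inside, 6 mm thick, lying flat; origin under its centre. Bystander, not the clip.
- brush: Small brush lying on the bench; origin under it. Bystander.
Mind the look-alikes: they are no part of the job. Of the things that look like the clip, take the one that is nearest to the robot's base at the start.

How it is judged:
By the outcome, as a careful person would: the job done as asked, in the order asked, and still so for the second after the job is handed in, with the robot touching nothing.
It also fails if it takes over 53 s, if anything falls off the work surface, if the arm or the gripper's body presses on something with over 40 N, if the wrist force passes 120 N, or if a joint passes its speed limit or range.

## Robot

A 7-joint arm with a two-finger parallel gripper is mounted at the origin on the work surface. World frame = base frame: x ahead of the robot, y to its left, z up, the work surface at z = 0. Lengths are in m, angles in rad, forces in N, time in s.
With the tool pointing down it reaches from about 0.425 to 1.025 m from the base axis. Payload 9.4 kg.
Tool frame: the origin (TCP) lies at the centre of the arm's flange, where the gripper is bolted on; the fingertips stand 186 mm ahead of it and the grasp point (between the pads) lies 167 mm ahead of it; z points along the fingers, y is the direction in which the jaws open and shut (so a half turn about z gives the same grasp; the last joint's range is limited). The gripper opens to 93 mm and grips with 3 to 60 N. Pads are 15 mm wide; open, the fingers measure 128 mm over their backs; the gripper's body (75 mm by 188 mm) begins 65 mm behind the grasp point.
Start: joints at [-1.426, 0.599, -0.003, 1.599, 0.002, 0.943, -0.08], TCP at [0.159, 0.707, 0.405] pointing down, gripper open.
Joint ranges: [-2.57, 2.57], [-0.35, 1.97], [-1.29, 1.29], [0.11, 2.56], [-1.05, 4.19], [0.11, 1.86], [-2.63, 2.63]. Speed limits (rad/s): [2.22, 2.22, 3.01, 3.01, 3.14, 3.14, 3.14].

## Interface

Orientations are given as a unit quaternion [w, x, y, z].
In Python, from cell import robot gives the robot as it stands.
- The arm moves only by the tool move_arm, never from a script. Its argument "motion" is a list of rows, each a list of 7 numbers: the shift along the tool's x, y, z in m, then the turn, a rotation vector about the tool's x, y, z in units of 6 degrees (1.0 is 6 degrees), then the finger opening in m, from 0 to 0.093. A call has 1 to 5 rows; each row shifts and turns the commanded pose from where the row before left it, along the tool's axes as they then stand; what a row does not reach is not made up. A row lasts 1/12 s, in which the tool goes at most 41.7 mm and 7.16 degrees, less where a joint would pass 70% of its speed; a pose out of reach is approached as far as the arm can. A call is refused whole if a number of a shift passes 0.0417 or a number of a turn 1, either way. A call with a gripper value outside its range is refused whole. The fingers move at their own pace and stop on an object; "squeeze" is the grip in N (left out, the last holds). Time passes only in rows, so rows that do not move let the fingers close. It gives the time, the measured TCP pose, the force and the opening at its end, in the units of the state.
- robot.state(): the state, without advancing time (a new reading comes with each control period).
- robot.capture(name): name is "side" or "top"; returns a dict with "pixels" (400x640x3 uint8, red, green, blue), "range_z" (400x640 float32, m along the optical axis (not along the pixel's ray), 0 where there is no reading), "camera_matrix" (3x3 intrinsics, pixels), "distortion" ([k1, k2, p1, p2, k3] as OpenCV has them; the pictures are not rectified), "rvec" (rotation vector, rad) and "tvec" (3), from world to camera coordinates, as OpenCV has them. Camera axes: x right, y down, z forward; pixel columns grow to the right and rows downward; lengths in m; the calibration is good to about 2 mm. A picture is of the moment at which its call begins.
- robot.finish_job(): hands the job in, once; it reports no verdict.
Trained networks look in a picture, given as the dict that the camera call returned (one of the last four; its "shot" number tells which), for a name from the list of things; names that differ only in an ending like _2 or _b are one class to them, and where a whole thing is asked for, a point or a joint stands for the part that bears it (a point fixed in the world has none). Each returns a list of dicts, best first, with "p" (0 to 1); they miss things now and then, are a little off and sometimes report something else, mostly with a low value. They report only what shows in the picture. A call takes as long as a camera call. They do not tell look-alikes from the thing itself.
- robot.find_in(picture, query): "position" ([x, y, z] in m, in world coordinates, good to about 4 mm: the middle of the surface that is visible of it).
- robot.trace(picture, query): "mask" (400x640 bool, what is visible of it).
The state is a dict: "time": time; "qpos": joint angles; "qd": joint speeds; "effort": joint torques, N m; "tool_pos": TCP position; "tcp_rot": TCP orientation; "wrist_force": force on the tool from outside, world axes, zero at the start; "torque": the same for the moment, N m; "grip_width": opening from 0.0 (shut) to 1.0 (fully open).
Only numpy, scipy, OpenCV 4.12 (cv2) and the standard library are available. Lean on these libraries where they do the work, as an engineer would, in place of code of your own. Each camera call takes 0.05 s, during which the arm holds its last target. There are 200 camera calls.

## Working session

There is one attempt and no reset: what is moved stays moved. The work goes in short steps, Python scripts to look and compute and a tool call to move; the robot and the scene stay as the last step left them, time stands still between calls to the robot, and variables do not carry over. Pictures are saved under pics/ and viewed, about 8 in all and at most 12, crops included, and the job is handed in when it is done.

Besides the shell and the picture viewer there is one more tool, called after ">>>" as a command line: name --pt "numbers of a row" for each row, then --argument value for the rest. move_arm: Moves the arm, as the interface text tells. Its arguments: {"type":"object","properties":{"motion":{"type":"array"},"squeeze":{"type":"number"}},"required":["motion"]}

```bash
mkdir -p pics
cat > h.py <<'E'
import numpy as np, cv2
from cell import robot
from scipy.spatial.transform import Rotation as R
def save(c,n,crop=None,s=1):
    im=c["pixels"][:,:,::-1]
    if crop: im=im[crop[1]:crop[3],crop[0]:crop[2]]
    cv2.imwrite("pics/"+n,cv2.resize(im,None,fx=s,fy=s,interpolation=cv2.INTER_CUBIC))
def px(c,p):
    return cv2.projectPoints(np.array(p,float).reshape(-1,3),c["rvec"],c["tvec"],c["camera_matrix"],c["distortion"])[0].reshape(-1,2)
def cloud(c):
    "world xyz for each pixel (400x640x3), nan where none"
    v,u=np.mgrid[:400,:640]; 
    n=cv2.undistortPoints(np.stack([u,v],-1).reshape(-1,1,2).astype(float),c["camera_matrix"],c["distortion"]).reshape(400,640,2)
    z=c["range_z"].astype(float); z=np.where(z>0,z,np.nan)
    P=np.stack([n[...,0]*z,n[...,1]*z,z],-1)
    M=cv2.Rodrigues(np.array(c["rvec"],float))[0]
    return (P-np.array(c["tvec"],float).reshape(3))@M
def st():
    s=robot.state(); print("t",s["time"],"tcp",np.round(s["tool_pos"],4),"q",np.round(s["tcp_rot"],4),"F",np.round(s["wrist_force"],1),"g",s["grip_width"],"j",np.round(s["qpos"],3))
    return s
E
python3 - <<'E'
from h import *
st()
ims=[]
for n in ("top","side"):
    c=robot.capture(n); save(c,n+"0.png"); ims.append(c["pixels"])
    for q in ("case","stud","lid","lid_bar","hasp","clip","clip_fin","jar","ring","brush"):
        try:
            r=robot.find_in(c,q); print(n,q,[(np.round(d["position"],3).tolist(),round(d["p"],2),px(c,d["position"]).round().tolist()) for d in r[:4]])
        except Exception as e: print(n,q,e)
st()
cv2.imwrite("pics/both.png",cv2.resize(np.vstack(ims)[:,:,::-1],None,fx=.75,fy=.75))
E
```

```text
t 0.0 tcp [0.1594 0.7071 0.4039] q [-0.000e+00  1.107e-01  9.939e-01 -7.000e-04] F [0.2 1.7 1.5] g 1.002131824552219 j [-1.426  0.6   -0.003  1.6    0.002  0.943 -0.08 ]
top case [([0.649, 0.022, 0.073], 0.6, [[298.0, 179.0]])]
top stud [([0.651, 0.022, 0.072], 0.87, [[298.0, 179.0]]), ([0.682, 0.027, 0.144], 0.22, [[295.0, 157.0]])]
top lid [([0.686, 0.029, 0.143], 0.72, [[294.0, 156.0]]), ([0.5, -0.269, 0.004], 0.31, [[420.0, 248.0]])]
top lid_bar [([0.683, 0.034, 0.138], 0.91, [[292.0, 158.0]])]
top hasp [([0.688, 0.03, 0.142], 0.95, [[294.0, 155.0]])]
top clip [([0.682, -0.172, 0.008], 0.6, [[379.0, 173.0]]), ([0.499, -0.266, 0.006], 0.58, [[420.0, 248.0]]), ([0.561, -0.403, 0.008], 0.54, [[475.0, 223.0]])]
top clip_fin [([0.689, -0.168, 0.002], 0.59, [[377.0, 170.0]]), ([0.501, -0.272, 0.012], 0.54, [[422.0, 247.0]]), ([0.562, -0.408, 0.004], 0.51, [[477.0, 222.0]])]
top jar [([0.488, 0.342, 0.03], 0.78, [[159.0, 250.0]])]
top ring [([0.684, 0.346, 0.008], 0.57, [[167.0, 170.0]]), ([0.688, 0.032, 0.143], 0.53, [[292.0, 155.0]])]
top brush [([0.754, -0.298, 0.019], 0.96, [[431.0,
[... 425 characters left out ...]
71, [[343.0, 166.0]])]
side hasp [([0.684, 0.012, 0.138], 0.76, [[341.0, 167.0]])]
side clip [([0.556, -0.416, 0.011], 0.81, [[319.0, 317.0]]), ([0.488, -0.273, 0.01], 0.8, [[285.0, 275.0]]), ([0.674, -0.178, 0.007], 0.72, [[348.0, 244.0]])]
side clip_fin [([0.551, -0.416, 0.008], 0.75, [[317.0, 318.0]]), ([0.671, -0.182, 0.003], 0.7, [[347.0, 246.0]]), ([0.487, -0.279, 0.004], 0.6, [[285.0, 278.0]])]
side jar []
side ring [([0.685, 0.012, 0.138], 0.44, [[342.0, 167.0]])]
side brush [([0.746, -0.308, 0.018], 0.64, [[386.0, 273.0]])]
t 1.1 tcp [0.1595 0.7072 0.4047] q [ 0.      0.1107  0.9939 -0.    ] F [-0.3  0.2  0.8] g 0.9995564088430335 j [-1.426  0.599 -0.002  1.599  0.002  0.943 -0.08 ]
```

View pics/both.png

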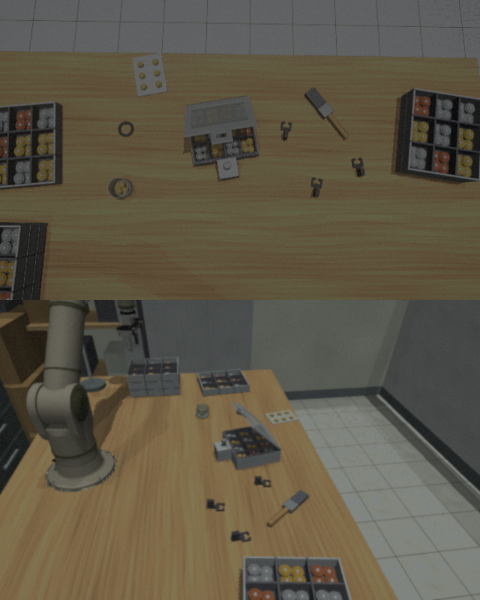

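Top view (full-res pixels): case and latch block near (298,179), lid open. Jar is at (160,250), ring at (167,171), brush at (431,144). There are three clip-like things: (379,173), (420,248) and (475,223). Their base distances are about 0.70, 0.57 and 0.69 m, so (420,248) fits "nearest". I'll confirm it in a crop and measure the geometry.

```bash
cat > a.py <<'E'
from h import *
c=robot.capture("top"); save(c,"crop_all.png",(230,110,500,270),2.9)
P=cloud(c); np.save("P.npy",P)
def pts(x0,x1,y0,y1,z0,z1):
    m=(P[...,0]>x0)&(P[...,0]<x1)&(P[...,1]>y0)&(P[...,1]<y1)&(P[...,2]>z0)&(P[...,2]<z1); return P[m],m
# pixel size
print("m/px",np.linalg.norm(P[248,421]-P[248,420]), "bench z",np.nanmedian(P[240:260,380:400,2]))
# clip
Q,m=pts(.44,.56,-.33,-.21,.003,.06); print("clip n",len(Q), Q.min(0),Q.max(0))
for v,u in zip(*np.where(m)): print((u,v),np.round(P[v,u]*1000).astype(int).tolist(),end=" ")
print()
# latch block top
Q,m=pts(.55,.72,-.06,.1,.045,.06); print("block/rim",len(Q)); 
Q,m2=pts(.58,.68,-.03,.08,.065,.09); print("stud head",len(Q),np.median(Q,0),Q.min(0),Q.max(0))
E
python3 a.py
```

```text
m/px 0.0028091544212265123 bench z -0.001172066453521021
clip n 205 [ 0.44550021 -0.32809038  0.00300585] [ 0.55723237 -0.21258605  0.03573637]
(np.int64(416), np.int64(224)) [557, -260, 3] (np.int64(413), np.int64(225)) [555, -252, 5] (np.int64(409), np.int64(228)) [547, -243, 3] (np.int64(441), np.int64(228)) [548, -320, 3] (np.int64(408), np.int64(231)) [540, -240, 4] (np.int64(431), np.int64(232)) [538, -296, 4] (np.int64(397), np.int64(233)) [535, -213, 3] (np.int64(410), np.int64(233)) [535, -245, 3] (np.int64(416), np.int64(233)) [535, -259, 5] (np.int64(416), np.int64(236)) [528, -259, 3] (np.int64(419), np.int64(236)) [528, -266, 4] (np.int64(420), np.int64(236)) [528, -268, 5] (np.int64(417), np.int64(237)) [526, -261, 5] (np.int64(419), np.int64(237)) [526, -266, 6] (np.int64(416), np.int64(238)) [523, -259, 5] (np.int64(417), np.int64(238)) [523, -261, 7] (np.int64(418), np.int64(238)) [523, -263, 6] (np.int64(420), np.int64(238)) [523, -268, 5] (np.int64(426), np.int64(238)) [523, -283, 6] (np.int64(427), np.int64(238)) [523, -285, 6] (np.int64(428), np.int64(238)) [524,
[... 8269 characters left out ...]
 30] (np.int64(423), np.int64(261)) [468, -267, 33] (np.int64(424), np.int64(261)) [468, -269, 36] (np.int64(412), np.int64(264)) [461, -248, 4] (np.int64(439), np.int64(268)) [452, -311, 6] (np.int64(441), np.int64(269)) [450, -317, 3] (np.int64(441), np.int64(271)) [446, -317, 3] 
  return _methods._mean(a, axis=axis, dtype=dtype,
  ret = um.true_divide(
Traceback (most recent call last):
  File "a.py", line 14, in <module>
    Q,m2=pts(.58,.68,-.03,.08,.065,.09); print("stud head",len(Q),np.median(Q,0),Q.min(0),Q.max(0))
                                                                                 ~~~~~^^^
ValueError: zero-size array to reduction operation minimum which has no identity
```

View pics/crop_all.png

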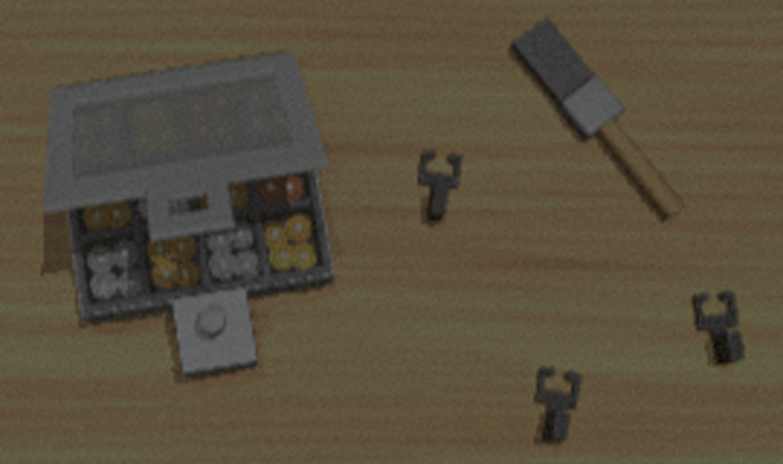

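The crop (origin 230,110; scale 2.9) shows the nearest clip at crop (556,405), i.e. full-res (422,250), with its mouth pointing away from the robot (+x) and the fin behind. The latch block with the stud head is at crop (211,320), full-res (303,220). The networks put the stud on the hasp instead, so I'll fit the block, rim, lid and clip from depth.

```bash
cat > b.py <<'E'
from h import *
P=np.load("P.npy")
print("at stud px",np.round(P[220,299:308],3).tolist())
def sel(x0,x1,y0,y1,z0,z1):
    return (P[...,0]>x0)&(P[...,0]<x1)&(P[...,1]>y0)&(P[...,1]<y1)&(P[...,2]>z0)&(P[...,2]<z1)
m=np.zeros((400,640),bool); m[205:250,280:330]=1
B=P[m&(P[...,2]>.045)&(P[...,2]<.062)]
r=cv2.minAreaRect((B[:,:2]*1000).astype(np.float32)); print("block+rim?",len(B),r)
H=P[m&(P[...,2]>.072)&(P[...,2]<.095)]; print("head",len(H),H.mean(0),np.median(H,0),np.ptp(H,0))
L=P[100:200,240:350].reshape(-1,3); L=L[(L[:,2]>.075)]
# plane ransac
rng=np.random.default_rng(0);best=0
for _ in range(500):
    a,b,c=L[rng.choice(len(L),3,False)];n=np.cross(b-a,c-a)
    if np.linalg.norm(n)<1e-6: continue
    n/=np.linalg.norm(n);i=abs((L-a)@n)<.003
    if i.sum()>best: best=i.sum();I=i
Q=L[I];c0=Q.mean(0);n=np.linalg.svd(Q-c0)[2][2];n*=np.sign(n[2]);print("lid",len(L),best,c0,n,"angle",np.arccos(n[2]),"yaw",np.arctan2(n[1],n[0]) , Q.min(0),Q.max(0))
# clip
F=P[sel(.46,.50,-.29,-.25,.025,.04)];print("fin",len(F),F.mean(0),cv2.minAreaRect((F[:,:2]*1000).astype(np.float32)))
C=P[sel(.495,.535,-.295,-.25,.0035,.012)];print("arms",len(C),cv2.minAreaRect((C[:,:2]*1000).astype(np.float32)))
E
python3 b.py
```

```text
at stud px [[0.555, 0.019, 0.082], [0.555, 0.016, 0.081], [0.555, 0.014, 0.083], [0.555, 0.012, 0.084], [0.555, 0.01, 0.082], [0.555, 0.008, 0.081], [0.555, 0.005, 0.082], [0.556, 0.003, 0.079], [0.555, 0.001, 0.083]]
block+rim? 785 ((555.833740234375, 8.171733856201172), (76.34405517578125, 113.71665954589844), 0.1946469396352768)
head 77 [0.55635525 0.01076742 0.08134933] [0.555637   0.01002821 0.08130693] [0.02043696 0.02022813 0.01066906]
lid 3855 3761 [0.68014637 0.03301835 0.14480729] [0.70857181 0.12425732 0.6946122 ] angle 0.8029156342990569 yaw 0.17359792225323872 [ 0.59310289 -0.07199204  0.07503584] [0.76434731 0.14178103 0.23132619]
fin 59 [ 0.47952035 -0.2670571   0.03215599] ((479.5830383300781, -267.44647216796875), (12.321039199829102, 24.109148025512695), 81.67887878417969)
arms 80 ((511.55242919921875, -273.5873107910156), (33.285438537597656, 31.127090454101562), 81.1426010131836)
```

The measurements agree:
- **Case:** yaw about +0.174, stud at (0.556, 0.0105).
- **Lid:** open to about 0.80 rad.
- **Clip:** fin top at (0.480, -0.267), yaw about -0.15.

Next I move above the lid bar with the fingers shut.

>>> move_arm --pt "-0.0254 -0.0221 -0.0104 0 0 0 0" --pt "-0.0254 -0.0221 -0.0104 0 0 0 0" --pt "-0.0254 -0.0221 -0.0104 0 0 0 0" --pt "-0.0254 -0.0221 -0.0104 0 0 0 0" --pt "-0.0254 -0.0221 -0.0104 0 0 0 0" --squeeze 20

```text
time: 1.57
tool_pos: [0.2598, 0.5701, 0.4572]
tcp_rot: [0.0, 0.111, 0.994, 0.0]
wrist_force: [0.3, -0.4, 0.9]
grip_width: 0.691
```

>>> move_arm --pt "-0.0254 -0.0221 0 0 0 0 0" --pt "-0.0254 -0.0221 0 0 0 0 0" --pt "-0.0254 -0.0221 0 0 0 0 0" --pt "-0.0254 -0.0221 0 0 0 0 0" --pt "-0.0254 -0.0221 0 0 0 0 0"

```text
time: 1.98
tool_pos: [0.3594, 0.4343, 0.457]
tcp_rot: [0.0, 0.111, 0.994, 0.0]
wrist_force: [0.5, 0.1, -0.5]
grip_width: 0.336
```

>>> move_arm --pt "-0.0254 -0.0221 0 0 0 0 0" --pt "-0.0254 -0.0221 0 0 0 0 0" --pt "-0.0254 -0.0221 0 0 0 0 0" --pt "-0.0254 -0.0221 0 0 0 0 0" --pt "-0.0254 -0.0221 0 0 0 0 0"

```text
time: 2.4
tool_pos: [0.459, 0.2986, 0.457]
tcp_rot: [0.0, 0.111, 0.994, 0.0]
wrist_force: [0.3, 0.7, -0.2]
grip_width: 0.01
```

>>> move_arm --pt "-0.0254 -0.0221 0 0 0 0 0" --pt "-0.0254 -0.0221 0 0 0 0 0" --pt "-0.0254 -0.0221 0 0 0 0 0" --pt "-0.0254 -0.0221 0 0 0 0 0" --pt "-0.0254 -0.0221 0 0 0 0 0"

```text
time: 2.82
tool_pos: [0.5586, 0.1628, 0.457]
tcp_rot: [0.0, 0.111, 0.994, 0.0]
wrist_force: [1.3, 0.6, -0.9]
grip_width: 0.008
```

>>> move_arm --pt "-0.0254 -0.0221 0 0 0 0 0" --pt "-0.0254 -0.0221 0 0 0 0 0" --pt "-0.0254 -0.0221 0 0 0 0 0" --pt "-0.0254 -0.0221 0 0 0 0 0" --pt "-0.0254 -0.0221 0 0 0 0 0"

```text
time: 3.23
tool_pos: [0.6582, 0.0271, 0.4569]
tcp_rot: [0.0, 0.111, 0.994, 0.0]
wrist_force: [0.2, -0.1, -0.3]
grip_width: 0.007
```

>>> move_arm --pt "0 0 0 0 0 -0.754 0" --pt "0 0 0 0 0 -0.754 0" --pt "0 0 0 0 0 -0.754 0" --pt "0 0 0 0 0 -0.754 0" --pt "0 0 0 0 0 -0.754 0"

```text
time: 3.65
tool_pos: [0.6574, 0.0285, 0.4567]
tcp_rot: [-0.0, -0.088, 0.996, 0.0]
wrist_force: [-0.8, -0.8, -0.5]
grip_width: 0.004
```

>>> move_arm --pt "0 0 0.022 0 0 0 0" --pt "0 0 0.022 0 0 0 0" --pt "0 0 0.022 0 0 0 0" --pt "0 0 0.016 0 0 0 0" --pt "0 0 0.01 0 0 0 0"

```text
time: 4.07
tool_pos: [0.6571, 0.0286, 0.363]
tcp_rot: [-0.001, -0.086, 0.996, -0.0]
wrist_force: [1.2, 0.1, 1.6]
grip_width: 0.005
```

>>> move_arm --pt "0.0075 0 0.008 0 0 0 0" --pt "0.0075 0 0.008 0 0 0 0" --pt "0.007 0 0.008 0 0 0 0" --pt "0.006 0 0.0095 0 0 0 0" --pt "0.006 0 0.0095 0 0 0 0"

```text
time: 4.48
tool_pos: [0.6235, 0.0226, 0.3221]
tcp_rot: [0.001, -0.086, 0.996, 0.0]
wrist_force: [1.5, 0.6, 0.3]
grip_width: 0.003
```

>>> move_arm --pt "0.005 0 0.009 0 0 0 0" --pt "0.004 0 0.0105 0 0 0 0" --pt "0.004 0 0.0105 0 0 0 0" --pt "0.003 0 0.01 0 0 0 0" --pt "0.002 0 0.008 0 0 0 0"

```text
time: 4.9
tool_pos: [0.6058, 0.0195, 0.2731]
tcp_rot: [0.0, -0.086, 0.996, -0.0]
wrist_force: [1.0, -0.0, 0.6]
grip_width: 0.002
```

>>> move_arm --pt "0.001 0 0.008 0 0 0 0" --pt "0.001 0 0.005 0 0 0 0" --pt "0.001 0 0.004 0 0 0 0" --pt "0 0 0.003 0 0 0 0" --pt "0 0 0.001 0 0 0 0"

```text
time: 5.32
tool_pos: [0.6031, 0.0191, 0.2523]
tcp_rot: [-0.0, -0.086, 0.996, -0.0]
wrist_force: [-0.8, -0.6, 1.7]
grip_width: 0.007
```

>>> move_arm --pt "0 0 0.002 0 0 0 0" --pt "0 0 0.002 0 0 0 0" --pt "0 0 0.001 0 0 0 0"

```text
time: 5.57
tool_pos: [0.6032, 0.0191, 0.2483]
tcp_rot: [0.0, -0.086, 0.996, -0.0]
wrist_force: [-5.1, -0.3, 19.9]
grip_width: 0.005
```

Run:
```python
from h import *
st()
c=robot.capture("side"); save(c,"side1.png",(220,120,480,300),3)
P=cloud(c); Q=P[130:230,300:420].reshape(-1,3); Q=Q[Q[:,2]>.03]; print(np.nanpercentile(Q[:,2],[50,80,95]))
```

```text
t 5.5667 tcp [0.6032 0.0191 0.2483] q [ 1.000e-04 -8.640e-02  9.963e-01 -0.000e+00] F [-5.1 -0.3 19.9] g 0.005134226417511531 j [-0.13   0.661  0.006  2.002 -0.008  0.478  1.626]
[0.0622198  0.18940776 0.25333138]
```

View pics/side1.png

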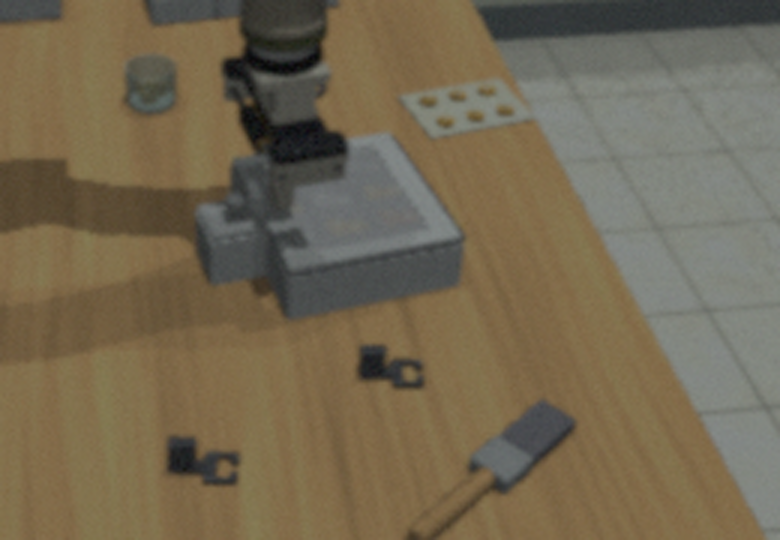

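Lid is against its stop: tip at z = 0.062 with 20 N of reaction. Retreat, and go above the clip's fin.

>>> move_arm --pt "0 0 -0.03 0 0 0 0" --pt "0 0 -0.03 0 0 0 0" --pt "0 0 -0.03 0 0 0.085 0.05"

```text
time: 5.87
tool_pos: [0.6031, 0.0191, 0.3385]
tcp_rot: [-0.001, -0.082, 0.997, -0.0]
wrist_force: [-0.1, -0.8, 0.3]
grip_width: 0.041
```

>>> move_arm --pt "0 0 0 0 0 0.6 0.05" --pt "0 0 0 0 0 0.6 0.05" --pt "0 0 0 0 0 0.6 0.05" --pt "0 0 0 0 0 0.6 0.05" --pt "0 0 0 0 0 0.6 0.05"

```text
time: 6.28
tool_pos: [0.6032, 0.0191, 0.338]
tcp_rot: [0.0, 0.077, 0.997, 0.0]
wrist_force: [-0.2, -0.1, -0.7]
grip_width: 0.388
```

>>> move_arm --pt "0.0079 -0.0301 0 0 0 0 0.05" --pt "0.0079 -0.0301 0 0 0 0 0.05" --pt "0.0079 -0.0301 0 0 0 0 0.05" --pt "0.0079 -0.0301 0 0 0 0 0.05" --pt "0.0079 -0.0301 0 0 0 0 0.05"

```text
time: 6.7
tool_pos: [0.541, -0.1248, 0.3379]
tcp_rot: [0.0, 0.075, 0.997, -0.0]
wrist_force: [0.5, 0.3, -0.1]
grip_width: 0.538
```

>>> move_arm --pt "0.0079 -0.0301 0 0 0 0 0.05" --pt "0.0079 -0.0301 0 0 0 0 0.05" --pt "0.0079 -0.0301 0 0 0 0 0.05" --pt "0.0079 -0.0301 0 0 0 0 0.05" --pt "0.0079 -0.0301 0 0 0 0 0.05"

```text
time: 7.12
tool_pos: [0.4794, -0.268, 0.3379]
tcp_rot: [0.0, 0.075, 0.997, -0.0]
wrist_force: [-0.7, -0.6, 0.2]
grip_width: 0.537
```

Run:
```python
from h import *
s=st()
M=R.from_quat(np.roll(s["tcp_rot"],-1)).as_matrix(); print("tool x",M[:,0].round(4),"y",M[:,1].round(4),"z",M[:,2].round(4))
d=np.array([.480,-.267,s["tool_pos"][2]])-s["tool_pos"]; print("left in tool axes",(M.T@d).round(4))
c=robot.capture("top"); P=cloud(c)
m=(P[...,2]>.05)&(P[...,2]<.069); H=P[205:250,280:330]; H=H[(H[...,2]>.074)&(H[...,2]<.095)]
print("head",len(H),np.median(H,0),(H.max(0)+H.min(0))/2)
L=P[130:240,240:350].reshape(-1,3);L=L[(L[:,2]>.05)&(L[:,2]<.072)]
c0=L.mean(0);n=np.linalg.svd(L-c0)[2][2];print("lid top",len(L),np.median(L,0),n*np.sign(n[2]),cv2.minAreaRect((L[:,:2]*1000).astype(np.float32)))
save(c,"top2.png",(250,130,450,270),3.8)
```

```text
t 7.1167 tcp [ 0.4794 -0.268   0.3379] q [ 3.000e-04  7.490e-02  9.972e-01 -1.000e-04] F [-0.7 -0.6  0.2] g 0.5366881517092181 j [ 0.354  0.481  0.074  2.071 -0.061  0.591  1.891]
tool x [-9.888e-01  1.493e-01 -7.000e-04] y [ 1.493e-01  9.888e-01 -1.000e-04] z [ 6.e-04 -2.e-04 -1.e+00]
left in tool axes [-0.0004  0.001   0.    ]
head 77 [0.55576107 0.00997784 0.08129706] [0.55653852 0.01090808 0.08122756]
lid top 7391 [0.66070389 0.02680475 0.06013108] [-2.54085392e-03 -4.09412717e-04  9.99996688e-01] ((644.1004638671875, 26.277618408203125), (247.51829528808594, 203.72352600097656), 9.886693000793457)
```

View pics/top2.png

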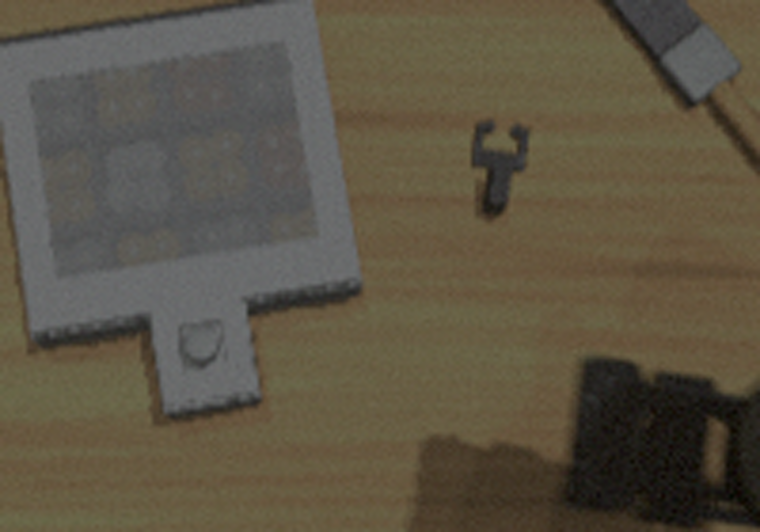

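The lid lies flat with the stud head up through the hasp window, at crop (203,343). Now descend on the fin and grip.

>>> move_arm --pt "0 0.001 0.033 0 0 0 0.05" --pt "0 0 0.033 0 0 0 0.05" --pt "0 0 0.033 0 0 0 0.05" --pt "0 0 0.028 0 0 0 0.05" --pt "0 0 0.016 0 0 0 0.05" --squeeze 15

```text
time: 7.58
tool_pos: [0.4799, -0.2653, 0.1921]
tcp_rot: [-0.001, 0.075, 0.997, 0.0]
wrist_force: [-0.2, -0.3, 0.6]
grip_width: 0.539
```

>>> move_arm --pt "0 0 0 0 0 0 0" --pt "0 0 0 0 0 0 0" --pt "0 0 0 0 0 0 0" --pt "0 0 0 0 0 0 0" --pt "0 0 0 0 0 0 0"

```text
time: 8.0
tool_pos: [0.4807, -0.2658, 0.1961]
tcp_rot: [0.001, 0.075, 0.997, -0.0]
wrist_force: [-0.3, 0.0, -0.2]
grip_width: 0.231
```

>>> move_arm --pt "0 0 0 0 0 0 0" --pt "0 0 0 0 0 0 0" --pt "0 0 0 0 0 0 0" --squeeze 50

```text
time: 8.25
tool_pos: [0.4806, -0.2659, 0.1958]
tcp_rot: [0.001, 0.075, 0.997, -0.0]
wrist_force: [-0.7, 1.4, 8.0]
grip_width: 0.131
```

Gripped at 12.2 mm, which matches the fin. Lift, turn to the case yaw, and move to a standoff in front of the stud.

>>> move_arm --pt "0 0 -0.01 0 0 0 0" --pt "0 0 -0.02 0 0 0 0" --pt "0 0 -0.03 0 0 0 0" --pt "0 0 -0.03 0 0 0 0" --pt "0 0 -0.02 0 0 0 0"

```text
time: 8.67
tool_pos: [0.4802, -0.2657, 0.3077]
tcp_rot: [0.001, 0.075, 0.997, -0.0]
wrist_force: [-0.1, 0.2, -1.8]
grip_width: 0.125
```

>>> move_arm --pt "0 0 0 0 0 -0.616 0" --pt "0 0 0 0 0 -0.616 0" --pt "0 0 0 0 0 -0.616 0" --pt "0 0 0 0 0 -0.616 0" --pt "0 0 0 0 0 -0.616 0"

```text
time: 9.08
tool_pos: [0.48, -0.2656, 0.3056]
tcp_rot: [0.0, -0.088, 0.996, -0.0]
wrist_force: [-0.6, 0.3, -1.5]
grip_width: 0.124
```

>>> move_arm --pt "-0.0035 0.0259 0 0 0 0 0" --pt "-0.0035 0.0259 0 0 0 0 0" --pt "-0.0035 0.0259 0 0 0 0 0" --pt "-0.0035 0.0259 0 0 0 0 0" --pt "-0.0035 0.0259 0 0 0 0 0"

```text
time: 9.5
tool_pos: [0.4748, -0.134, 0.3055]
tcp_rot: [0.0, -0.086, 0.996, -0.0]
wrist_force: [0.6, -0.0, -0.4]
grip_width: 0.125
```

>>> move_arm --pt "-0.0035 0.0259 0 0 0 0 0" --pt "-0.0035 0.0259 0 0 0 0 0" --pt "-0.0035 0.0259 0 0 0 0 0" --pt "-0.0035 0.0259 0 0 0 0 0" --pt "-0.0035 0.0259 0 0 0 0 0"

```text
time: 9.92
tool_pos: [0.4699, -0.0033, 0.3054]
tcp_rot: [0.0, -0.086, 0.996, -0.0]
wrist_force: [0.4, 0.4, -0.7]
grip_width: 0.122
```

Run:
```python
from h import *
s=st()
M=R.from_quat(np.roll(s["tcp_rot"],-1)).as_matrix(); t=np.array(s["tool_pos"]); print("x",M[:,0].round(4),"z",M[:,2].round(4))
ims=[]
for n in ("top","side"):
    c=robot.capture(n); P=cloud(c)
    # points in clip frame: origin predicted; ex=-toolx, ey=tooly, ez=-toolz
    o=t+M@np.array([-.037,0,.1958]); D=(P-o)@np.stack([-M[:,0],M[:,1],-M[:,2]],1)
    m=(D[...,0]>-.024)&(D[...,0]<.025)&(abs(D[...,1])<.03)&(D[...,2]>-.02)&(D[...,2]<.02)
    Q=D[m]*1000; print(n,len(Q),"pred o",o.round(4),px(c,o))
    if len(Q): print("pct x",np.percentile(Q[:,0],[2,50,98]).round(1),"y",np.percentile(Q[:,1],[2,50,98]).round(1),"z",np.percentile(Q[:,2],[2,25,50,75,98]).round(1))
    u,v=px(c,o)[0].astype(int); im=c["pixels"][v-45:v+45,u-60:u+60,::-1]; ims.append(cv2.resize(im,(600,450)) if 0 else cv2.resize(im,(400,300),interpolation=cv2.INTER_CUBIC))
    H=P[205:250,280:330]; H=H[(H[...,2]>.074)&(H[...,2]<.095)]
    if n=="top": print("head",len(H),H.mean(0))
cv2.imwrite("pics/hold.png",np.hstack(ims))
```

```text
t 9.9167 tcp [ 0.4699 -0.0033  0.3054] q [ 2.000e-04 -8.610e-02  9.963e-01 -0.000e+00] F [ 0.4  0.4 -0.7] g 0.12231112154284751 j [-0.131  0.461  0.024  2.266 -0.026  0.415  1.657]
x [-9.852e-01 -1.716e-01 -4.000e-04] z [ 4.e-04  0.e+00 -1.e+00]
top 0 pred o [0.5064 0.003  0.1097] [[305.1918718  241.19837735]]
head 18 [0.56357584 0.01170026 0.08214068]
side 73 pred o [0.5064 0.003  0.1097] [[281.82988788 181.14853601]]
pct x [-22.7  -9.8   7.2] y [-11.9   2.2  24.4] z [-0.8  3.1  4.8  5.8  9.1]
```

View pics/hold.png

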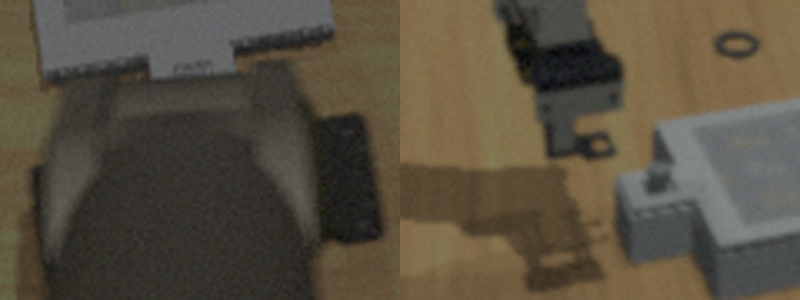

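In the side view (right half) the clip hangs level in the jaws with its mouth facing the stud. Predicted underside is z = 0.1096. The head is 50.2 mm ahead and 1.2 mm to the side. Descend 45 mm and approach.

>>> move_arm --pt "0 -0.001 0.015 0 0 0 0" --pt "0 0 0.015 0 0 0 0" --pt "0 0 0.01 0 0 0 0" --pt "0 0 0.005 0 0 0 0" --pt "0 0 0 0 0 0 0"

```text
time: 10.43
tool_pos: [0.4703, -0.0061, 0.2593]
tcp_rot: [-0.001, -0.086, 0.996, -0.0]
wrist_force: [0.4, 1.0, -1.0]
grip_width: 0.122
```

>>> move_arm --pt "-0.008 0 0 0 0 0 0" --pt "-0.008 0 0 0 0 0 0" --pt "-0.006 0 0 0 0 0 0" --pt "-0.004 0 0 0 0 0 0" --pt "0 0 0 0 0 0 0"

```text
time: 10.85
tool_pos: [0.4974, -0.0008, 0.2601]
tcp_rot: [0.001, -0.086, 0.996, 0.0]
wrist_force: [-0.2, 0.2, -0.4]
grip_width: 0.125
```

Run:
```python
from h import *
st()
c=robot.capture("side"); save(c,"pre.png",(260,150,390,240),6)
```

```text
t 10.85 tcp [ 0.4974 -0.0008  0.2601] q [ 0.001  -0.0863  0.9963  0.    ] F [-0.2  0.2 -0.4] g 0.12512751801970143 j [-0.125  0.565  0.018  2.237 -0.029  0.338  1.66 ]
```

View pics/pre.png

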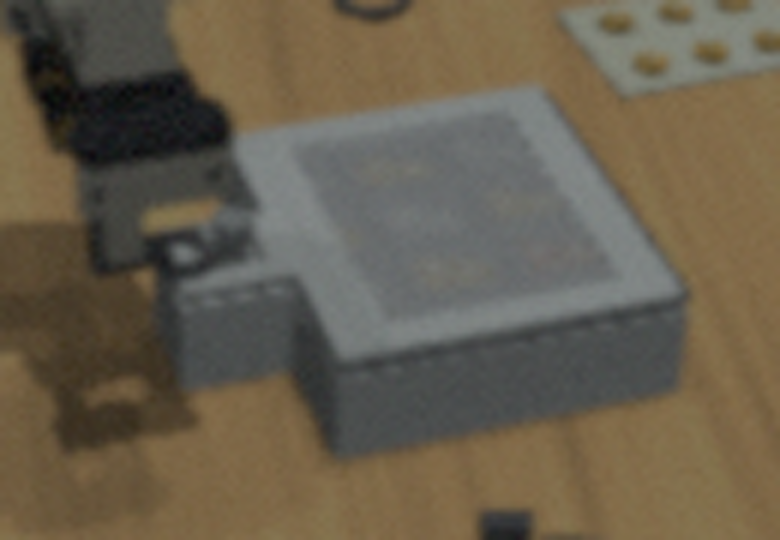

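The clip is level with the groove, just above the hasp plate, with its mouth at the neck. About 22.7 mm is left to go, so I push in.

>>> move_arm --pt "-0.004 0 0 0 0 0 0" --pt "-0.003 0 0 0 0 0 0" --pt "-0.002 0 0 0 0 0 0" --pt "-0.002 0 0 0 0 0 0"

```text
time: 11.23
tool_pos: [0.5071, 0.0009, 0.2597]
tcp_rot: [-0.0, -0.086, 0.996, 0.0]
wrist_force: [-1.3, -0.2, -0.6]
grip_width: 0.128
```

>>> move_arm --pt "-0.002 0 0 0 0 0 0" --pt "-0.002 0 0 0 0 0 0"

```text
time: 11.4
tool_pos: [0.5099, 0.0017, 0.2594]
tcp_rot: [-0.002, -0.086, 0.996, 0.0]
wrist_force: [-5.9, 1.8, 0.2]
grip_width: 0.129
```

>>> move_arm --pt "-0.002 0 0 0 0 0 0" --pt "-0.002 0 0 0 0 0 0"

```text
time: 11.57
tool_pos: [0.5133, 0.0022, 0.2592]
tcp_rot: [-0.002, -0.086, 0.996, 0.0]
wrist_force: [-5.0, 0.9, -1.0]
grip_width: 0.123
```

>>> move_arm --pt "-0.002 0 0 0 0 0 0" --pt "0 0 0 0 0 0 0"

```text
time: 11.73
tool_pos: [0.5171, 0.0029, 0.2596]
tcp_rot: [0.0, -0.086, 0.996, 0.0]
wrist_force: [-0.3, 2.1, -0.7]
grip_width: 0.128
```

The force peaked at about 6 N and then dropped, so the noses are past the neck. I'll go on to the back-wall stop.

>>> move_arm --pt "-0.0015 0 0 0 0 0 0" --pt "0 0 0 0 0 0 0"

```text
time: 11.9
tool_pos: [0.5191, 0.0031, 0.26]
tcp_rot: [0.001, -0.086, 0.996, 0.0]
wrist_force: [0.5, 2.5, -1.7]
grip_width: 0.124
```

>>> move_arm --pt "-0.001 0 0 0 0 0 0" --pt "0 0 0 0 0 0 0"

```text
time: 12.07
tool_pos: [0.5198, 0.0031, 0.2599]
tcp_rot: [0.001, -0.086, 0.996, -0.0]
wrist_force: [1.5, 1.6, -1.2]
grip_width: 0.128
```

>>> move_arm --pt "-0.001 0 0 0 0 0 0" --pt "0 0 0 0 0 0 0"

```text
time: 12.23
tool_pos: [0.5205, 0.003, 0.2598]
tcp_rot: [0.0, -0.086, 0.996, -0.0]
wrist_force: [0.9, 1.7, -0.7]
grip_width: 0.122
```

>>> move_arm --pt "-0.001 0 0 0 0 0 0" --pt "0 0 0 0 0 0 0"

```text
time: 12.4
tool_pos: [0.5213, 0.0031, 0.2598]
tcp_rot: [0.0, -0.086, 0.996, -0.0]
wrist_force: [1.1, 1.2, -0.7]
grip_width: 0.126
```

>>> move_arm --pt "-0.001 0 0 0 0 0 0" --pt "0 0 0 0 0 0 0"

```text
time: 12.57
tool_pos: [0.522, 0.0033, 0.2597]
tcp_rot: [-0.0, -0.086, 0.996, -0.0]
wrist_force: [-0.4, -0.8, -0.5]
grip_width: 0.125
```

>>> move_arm --pt "-0.001 0 0 0 0 0 0" --pt "0 0 0 0 0 0 0"

```text
time: 12.73
tool_pos: [0.5225, 0.0034, 0.2596]
tcp_rot: [-0.001, -0.086, 0.996, -0.0]
wrist_force: [-3.5, -1.1, 0.4]
grip_width: 0.117
```

Run:
```python
from h import *
st()
c=robot.capture("side"); save(c,"in.png",(270,160,360,230),8)
```

```text
t 12.7333 tcp [0.5225 0.0034 0.2596] q [-1.000e-03 -8.600e-02  9.963e-01 -1.000e-04] F [-3.5 -1.1  0.4] g 0.11739208073473342 j [-0.129  0.583  0.02   2.181 -0.03   0.38   1.658]
```

View pics/in.png

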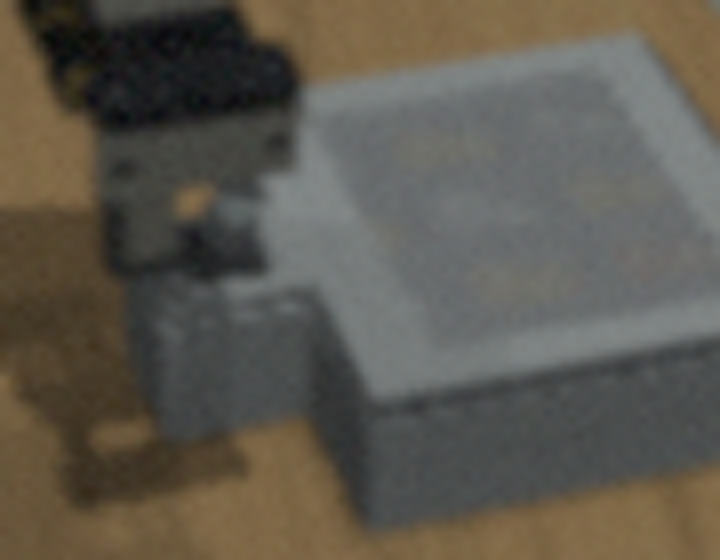

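>>> move_arm --pt "-0.001 0 0 0 0 0 0" --pt "0 0 0 0 0 0 0"

```text
time: 12.95
tool_pos: [0.5229, 0.0034, 0.2595]
tcp_rot: [-0.002, -0.086, 0.996, -0.0]
wrist_force: [-6.4, -1.3, 1.4]
grip_width: 0.13
```

>>> move_arm --pt "0.001 0 0.001 0 0 0 0" --pt "0.0005 0 0.0007 0 0 0 0" --pt "0 0 0 0 0 0 0" --squeeze 10

```text
time: 13.2
tool_pos: [0.5224, 0.0035, 0.2579]
tcp_rot: [-0.0, -0.086, 0.996, -0.0]
wrist_force: [-4.4, -1.8, 1.0]
grip_width: 0.124
```

A firm stop: the force rises with no travel. Release, then back off straight up, clear of the fin and out of the camera's view.

>>> move_arm --pt "0 0 0 0 0 0 0.02" --pt "0 0 0 0 0 0 0.035" --pt "0 0 0 0 0 0 0.045" --pt "0 0 0 0 0 0 0.045" --pt "0 0 0 0 0 0 0.045"

```text
time: 13.62
tool_pos: [0.523, 0.0037, 0.2581]
tcp_rot: [0.0, -0.086, 0.996, 0.0]
wrist_force: [-0.6, -0.2, 0.9]
grip_width: 0.439
```

>>> move_arm --pt "0 0 -0.01 0 0 0 0.045" --pt "0 0 -0.02 0 0 0 0.045" --pt "0 0 -0.03 0 0 0 0.045" --pt "0 0 -0.035 0 0 0 0.045" --pt "0 0 -0.035 0 0 0 0.045"

```text
time: 14.03
tool_pos: [0.5223, 0.0035, 0.3899]
tcp_rot: [-0.0, -0.086, 0.996, -0.0]
wrist_force: [0.7, -0.1, -0.1]
grip_width: 0.486
```

>>> move_arm --pt "0 0.035 0 0 0 0 0.045" --pt "0 0.035 0 0 0 0 0.045" --pt "0 0.035 0 0 0 0 0.045" --pt "0 0.035 0 0 0 0 0.045" --pt "0 0.035 0 0 0 0 0.045"

```text
time: 14.45
tool_pos: [0.492, 0.1773, 0.3891]
tcp_rot: [0.001, -0.086, 0.996, 0.0]
wrist_force: [1.1, 0.6, 0.3]
grip_width: 0.483
```

>>> move_arm --pt "0 0.035 0 0 0 0 0.045" --pt "0 0.035 0 0 0 0 0.045" --pt "0 0.035 0 0 0 0 0.045" --pt "0 0.035 0 0 0 0 0.045" --pt "0 0 0 0 0 0 0.045"

```text
time: 14.87
tool_pos: [0.4664, 0.321, 0.3888]
tcp_rot: [0.0, -0.09, 0.996, 0.002]
wrist_force: [0.2, -0.1, -0.1]
grip_width: 0.48
```

Run:
```python
from h import *
st()
ims=[]
c=robot.capture("top"); P=cloud(c); e=np.array([.985,.172]); s=np.array([.556,.0104])
W=P[200:260,270:340].reshape(-1,3); D=W[:,:2]-s; a=D@e; b=D@np.array([-.172,.985])
m=(W[:,2]>.085)&(W[:,2]<.11)&(a<-.012)&(a>-.07); print("fin",m.sum(),"along",np.percentile(a[m],[3,50,97]).round(4),"lat",np.median(b[m]).round(4),"z",np.median(W[m,2]).round(4))
m=(W[:,2]>.074)&(W[:,2]<.09)&(abs(a)<.02)&(abs(b)<.02); print("head",m.sum(),a[m].mean(),b[m].mean())
L=P[130:200,240:350].reshape(-1,3);L=L[(L[:,2]>.05)&(L[:,2]<.072)];print("lid z",np.median(L,0))
ims.append(cv2.resize(c["pixels"][200:260,260:340,::-1],(400,300),interpolation=cv2.INTER_CUBIC))
for q in ("jar","ring","brush"):print(q,[(np.round(d["position"],3).tolist(),round(d["p"],2)) for d in robot.find_in(c,q)[:2]])
c=robot.capture("side"); ims.append(cv2.resize(c["pixels"][165:225,280:360,::-1],(400,300),interpolation=cv2.INTER_CUBIC))
cv2.imwrite("pics/fin.png",np.hstack(ims))
```

```text
t 14.8667 tcp [0.4664 0.321  0.3888] q [ 4.000e-04 -9.020e-02  9.959e-01  2.100e-03] F [ 0.2 -0.1 -0.1] g 0.48021434149090475 j [-0.711  0.428  0.012  1.986 -0.012  0.725  1.061]
fin 61 along [-0.0472 -0.0361 -0.0255] lat -0.0007 z 0.0942
head 76 0.00027237757907205064 0.000303640734628629
lid z [0.68243442 0.0288793  0.06005371]
jar [([0.489, 0.311, 0.023], 0.47)]
ring [([0.686, 0.347, 0.009], 0.75)]
brush [([0.753, -0.302, 0.018], 0.83)]
```

View pics/fin.png

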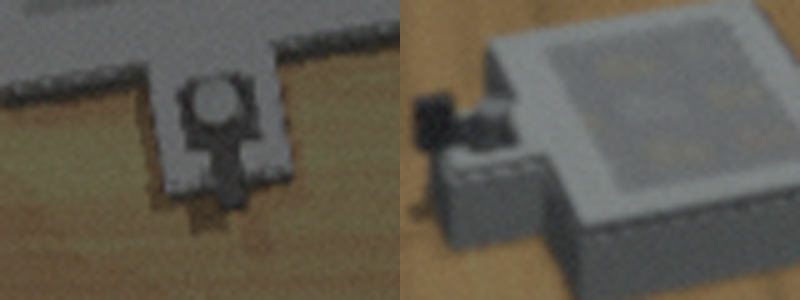

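```bash
python3 -c "
from cell import robot
print(robot.finish_job())"
```

```text
the job is handed in; nothing more can be done
None
```

The lid is shut, the clip is home in the stud's groove, and the job was handed in at about 15 s of the 53 s allowed. No verdict is reported.

**What I did**
- **Lid:** I swung it shut with the closed fingertips. It stopped firmly with about 20 N of reaction, and the stud head came up through the hasp window.
- **Clip:** I took the nearest of the three look-alikes by its fin and pushed it mouth first into the groove. The force peaked at about 6 N and dropped as it snapped over, then rose again at the back wall. I released it and moved the arm clear.

**Last checks**
- **Clip position:** the fin's middle is 36.4 mm behind my measured stud axis (37 mm would be fully home) and 0.7 mm to the side.
- **Clip height:** the fin top reads z = 94 mm against 96 mm expected. The top camera reads about 1–2 mm low, so this fits the clip lying flat on the plate.
- **Lid:** the top reads 60 mm against 62 mm, which is shut given the same camera bias.
- **Bystanders:** the ring and brush are within 5 mm of where they were at the start, which is about the detector's accuracy. The jar check disagreed: its find shifted 31 mm in y at a low p of 0.47. The gripper was hovering over the jar and partly hiding it, and the fingertips never came below about 0.2 m there, so I put this down to occlusion. I did not re-measure it.

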